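Change over two switches and lock one out

TASK

On the switch bank, flip the green toggle fully on (away from the robot) and the red toggle fully off (toward the robot) without moving the white toggles between and beside them. Then lift the yellow hood out of its stand, set it upright on the mat and let go, so that you can take it again by its two ends (no finger fits between the toggles), and put it over the red toggle, flat and square on its module. Keep the hood upright throughout and leave the other things where they are.

Things in the scene. Friction and masses are not known exactly. Their poses are not given: they have to be found in the camera images.
- bank: Switch bank fixed to the mat: aluminium carrier plate 104 (its x) x 212 (its y) x 8 mm with five toggle modules side by side along its y at 32 mm pitch, and a grey end stop 10 mm thick and 44 mm high beyond each end of the row. Origin: centre of the plate's underside, on the mat; x points away from the robot (yaw within 0.3 rad), z up. The order of the modules along the row differs each time.
- hood: Loose yellow lockout hood, 60 g, a box open below: outside 62 (its x) x 26 (its y) x 44 mm high, inside 54 x 20 x 41 mm. Origin: centre of its open underside, z up. It starts upright in its stand. Its ends are the two faces at x = +-31 mm, its sides those at y = +-13 mm.
- stand: Grey fixed stand: base plate 90 (its x) x 60 x 10 mm on which the hood stands, with two upright cheeks 8 mm thick, 44 mm wide, top at z = 56 mm, 2 mm off the hood's ends; the hood's sides are free. Origin: centre of its underside; x along the hood's length.
- module_white_on: White toggle module with a white toggle: 90 (its x) x 31 (its y) x 50 mm high, fixed on the carrier plate with its flat top at z = 58 mm. Origin: centre of its underside, 8 mm above the mat, straight below the toggle's pivot; axes parallel to the bank's.
- module_red: White toggle module with a red toggle: 90 (its x) x 31 (its y) x 50 mm high, fixed on the carrier plate with its flat top at z = 58 mm. Origin: centre of its underside, 8 mm above the mat, straight below the toggle's pivot; axes parallel to the bank's.
- module_white_off_a: White toggle module with a white toggle: 90 (its x) x 31 (its y) x 50 mm high, fixed on the carrier plate with its flat top at z = 58 mm. Origin: centre of its underside, 8 mm above the mat, straight below the toggle's pivot; axes parallel to the bank's.
- module_green: White toggle module with a green toggle: 90 (its x) x 31 (its y) x 50 mm high, fixed on the carrier plate with its flat top at z = 58 mm. Origin: centre of its underside, 8 mm above the mat, straight below the toggle's pivot; axes parallel to the bank's.
- module_white_off_b: White toggle module with a white toggle: 90 (its x) x 31 (its y) x 50 mm high, fixed on the carrier plate with its flat top at z = 58 mm. Origin: centre of its underside, 8 mm above the mat, straight below the toggle's pivot; axes parallel to the bank's.
- toggle_white_on (a joint): Angle of the white toggle of module_white_on (starts on, stays on): 0 = off, leaning 0.45 rad to the module's -x (toward the robot, the side of the black dot); 0.9 = on, leaning 0.45 rad to +x (away from the robot, green dot). The toggle is a paddle 7 mm thick (x), 10 mm wide (y), its end 36 mm from the pivot, which lies at z = 56 mm, 48 mm above the module's origin. It has stops at both ends, stays where it is left, and takes about 2 N at its end to move.
- toggle_red (a joint): Angle of the red toggle of module_red (starts on): 0 = off, leaning 0.45 rad to the module's -x (toward the robot, the side of the black dot); 0.9 = on, leaning 0.45 rad to +x (away from the robot, green dot). The toggle is a paddle 7 mm thick (x), 10 mm wide (y), its end 36 mm from the pivot, which lies at z = 56 mm, 48 mm above the module's origin. It has stops at both ends, stays where it is left, and takes about 2 N at its end to move.
- toggle_white_off_a (a joint): Angle of the white toggle of module_white_off_a (starts off, stays off): 0 = off, leaning 0.45 rad to the module's -x (toward the robot, the side of the black dot); 0.9 = on, leaning 0.45 rad to +x (away from the robot, green dot). The toggle is a paddle 7 mm thick (x), 10 mm wide (y), its end 36 mm from the pivot, which lies at z = 56 mm, 48 mm above the module's origin. It has stops at both ends, stays where it is left, and takes about 2 N at its end to move.
- toggle_green (a joint): Angle of the green toggle of module_green (starts off): 0 = off, leaning 0.45 rad to the module's -x (toward the robot, the side of the black dot); 0.9 = on, leaning 0.45 rad to +x (away from the robot, green dot). The toggle is a paddle 7 mm thick (x), 10 mm wide (y), its end 36 mm from the pivot, which lies at z = 56 mm, 48 mm above the module's origin. It has stops at both ends, stays where it is left, and takes about 2 N at its end to move.
- toggle_white_off_b (a joint): Angle of the white toggle of module_white_off_b (starts off, stays off): 0 = off, leaning 0.45 rad to the module's -x (toward the robot, the side of the black dot); 0.9 = on, leaning 0.45 rad to +x (away from the robot, green dot). The toggle is a paddle 7 mm thick (x), 10 mm wide (y), its end 36 mm from the pivot, which lies at z = 56 mm, 48 mm above the module's origin. It has stops at both ends, stays where it is left, and takes about 2 N at its end to move.
- vial: Glass vial with black cap, 25x25x51 mm, loose bystander. Origin: centre of its underside.
- tin: White round tin, 52x52x26 mm, loose bystander. Origin: centre of its underside.
- dish: Lidded round dish, 59x59x15 mm, loose bystander. Origin: centre of its underside.
- pen: Blue and black marker, lying, 18x132x18 mm, loose bystander. Origin: centre of its underside.
- timer: White timer with blue buttons, lying, 62x62x18 mm, loose bystander. Origin: centre of its underside.
Things that resemble listed ones, but are neither listed nor needed, are in the scene too. There is more than one size of the hood; the one meant has the size given above.

How it is judged:
By the outcome, as a careful person would: the job done as asked, in the order asked, and still so for the second after the job is handed in, with the robot touching nothing.
It also fails if it takes over 72 s, if anything falls off the work surface, if the arm or the gripper's body presses on something with over 40 N, if the wrist force passes 120 N, or if a joint passes its speed limit or range.

ROBOT

A 6-joint arm with a two-finger parallel gripper is mounted at the origin on a cart in front of the work surface, level with it; the furniture and walls round the work are solid. World frame = base frame: x ahead of the robot, y to its left, z up, the work surface at z = 0. Lengths are in m, angles in rad, forces in N, time in s.
With the tool pointing down it reaches from about 0.325 to 0.9 m from the base axis. Payload 6.1 kg.
Tool frame: the origin (TCP) lies between the finger pads; the fingertips stand 25 mm ahead of it and the grasp point (between the pads) lies 6 mm ahead of it; z points along the fingers, y is the line along which they close (so a half turn about z gives the same grasp; the last joint's range is limited). The gripper opens to 87 mm and grips with 3 to 60 N. Pads are 19 mm wide; open, the fingers measure 117 mm over their backs; the gripper's body (75 mm by 190 mm) begins 51 mm behind the grasp point.
Start: joints at [1.197, 0.22, 1.526, -0, 1.395, -0.126], TCP at [0.153, 0.606, 0.248] pointing down, gripper open.
Joint ranges: [-2.98, 2.98], [-0.91, 2.08], [0.09, 2.57], [-1.24, 4.39], [0.2, 2.65], [-2.68, 2.68]. Speed limits (rad/s): [2.57, 2.57, 3.01, 3.14, 3.14, 3.14].

INTERFACE

Orientations are given as a unit quaternion [x, y, z, w].
In Python, from station import manip, claw, kin, sensors, optics gives the robot as it stands. Calls block until the motion is done:
- manip.move_pose(position, orientation): joint-space move of the TCP to a pose.
- manip.line_to(position, orientation=None, velocity=0.15): straight line of the TCP; orientation=None keeps the orientation; velocity is the mean speed in m/s.
- manip.move_joints(angles): joint-space move.
- claw.move_gripper(opening): opening from 0.0 (shut) to 1.0 (fully open); the grip force is fixed at half the most; returns when the fingers have stopped.
- manip.pause(seconds).
- kin.ik(position, orientation): joint angles nearest the present ones, or None.
- sensors.read_state(): the state.
- optics.snapshot(name): name is "scene" or "top" or "wrist"; returns the picture (400x640x3 uint8, red, green, blue); there is no depth.
- optics.calibration(name): a dict with "mtx" (3x3 intrinsics, pixels), "origin" and "orientation" of the camera in the world; the wrist camera has in their place "hand_eye" (4x4, takes a point from camera to tool coordinates, whose origin is the TCP and whose axes are the flange's). Camera axes: x right, y down, z forward; pixel columns grow to the right and rows downward; lengths in m; the calibration is good to about 2 mm. A picture is of the moment at which its call begins: read the wrist's pose just before it. calibration takes no time and is no camera call.
A pose or a line that the arm cannot do raises manip.Unreachable and nothing moves.
- manip.sign_off(): hands the job in; it is judged then, once.
Trained networks look in the newest picture that a camera, given by its name, has taken for a name from the list of things; names that differ only in an ending like _2 or _b are one class to them, and where a whole thing is asked for, a point or a joint stands for the part that bears it (a point fixed in the world has none). Each returns a list of dicts, best first, with "confidence" (0 to 1); they miss things now and then, are a little off and sometimes report something else, mostly with a low value. They report only what shows in the picture. A call takes as long as a camera call. They do not tell look-alikes from the thing itself.
- optics.search_frame(query, camera): "uv" ([column, row] in pixels, amid what is visible of it).
- optics.landmark_of(query, camera): "uv" ([column, row] in pixels: a listed point, or the origin of a listed thing).
The state is a dict: "clock": time; "joint_pos": joint angles; "dq": joint speeds; "tau": joint torques, N m; "position": TCP position; "tcp_rot": TCP orientation; "force": force on the tool from outside, world axes, zero at the start; "moment": the same for the moment, N m; "finger_gap": opening from 0.0 (shut) to 1.0 (fully open); "grasp_force": force on a finger pad.
Only numpy, scipy, OpenCV 4.12 (cv2) and the standard library are available. Lean on these libraries where they do the work, as an engineer would, in place of code of your own. Each camera call takes 0.05 s, during which the arm holds its last target. There are 200 camera calls.

## Working session

There is one attempt and no reset: what is moved stays moved. The work goes in short steps, each a Python script; the robot and the scene stay as the last script left them, time stands still between calls to the robot, and variables do not carry over. Pictures are saved under pics/ and viewed, at most 10 in all, crops included, and the job is handed in when it is done.

```bash
ls; mkdir -p pics
python3 - <<'E'
from station import manip, claw, kin, sensors, optics
import cv2,numpy as np
for n in("scene","top"):
    im=optics.snapshot(n); cv2.imwrite(f"pics/{n}0.png",im[:,:,::-1])
    c=optics.calibration(n); print(n,c)
    for q in("bank","hood","stand","module_red","module_green","module_white_on","vial","tin","dish","pen","timer"):
        r=optics.landmark_of(q,n); print(q,[(np.round(d["uv"]).tolist(),round(d["confidence"],2)) for d in r[:5]])
print(optics.calibration("wrist")); print(sensors.read_state())
E
```

```text
pics
scene {'mtx': array([[447.66970362,   0.        , 320.50046642],
       [  0.        , 447.66970362, 205.9974405 ],
       [  0.        ,   0.        ,   1.        ]]), 'origin': array([ 0.3465179 , -0.86900656,  1.25484037]), 'orientation': array([ 0.94073424, -0.13795733,  0.04257118, -0.30687874])}
bank [([304.0, 200.0], 0.77)]
hood [([317.0, 332.0], 0.62), ([268.0, 228.0], 0.6), ([313.0, 282.0], 0.55)]
stand [([316.0, 287.0], 0.63)]
module_red [([299.0, 197.0], 0.5)]
module_green [([296.0, 195.0], 0.67)]
module_white_on [([303.0, 200.0], 0.63), ([304.0, 206.0], 0.59)]
vial [([340.0, 249.0], 0.61)]
tin [([357.0, 232.0], 0.68), ([339.0, 249.0], 0.26)]
dish [([354.0, 201.0], 0.59)]
pen [([282.0, 144.0], 0.6)]
timer [([377.0, 255.0], 0.73), ([339.0, 250.0], 0.42), ([311.0, 282.0], 0.29)]
top {'mtx': array([[388.56577869,   0.        , 315.02936063],
       [  0.        , 388.56577869, 198.62944718],
       [  0.        ,   0.        ,   1.        ]]), 'origin': array([ 0.44136252, -0.03208608,  1.05677557]), 'orientation': array([-0.70545525,  0.7057328 , -0.04994664,  0.0421834
[... 979 characters left out ...]
': 1.2, 'joint_pos': array([ 1.19687853e+00,  2.20407781e-01,  1.52652423e+00,  1.45081810e-05,
        1.39469948e+00, -1.26098591e-01]), 'dq': array([ 1.15242384e-03,  1.02260318e-04,  1.44655951e-03,  9.64680412e-04,
       -1.68129985e-03,  2.49232423e-05]), 'tau': array([ 6.83928647e-05, -4.94565761e+01, -3.87713814e+01,  6.99965120e-02,
        4.67937347e-02,  7.92678605e-06]), 'position': array([0.15329819, 0.60588933, 0.24751998]), 'tcp_rot': array([ 1.23594030e-01,  9.92332865e-01, -1.70455226e-05, -1.17236293e-05]), 'force': array([-0.67550695,  0.29907654,  0.87381354]), 'moment': array([-0.02156693,  0.03871973,  0.01432545]), 'grasp_force': 0.0, 'finger_gap': 0.998292744352434}
```

Run:
```python
import cv2,numpy as np
a=cv2.imread("pics/top0.png")[110:310,150:480]
cv2.imwrite("pics/c1.png",cv2.resize(a,(792,480),interpolation=cv2.INTER_CUBIC))
b=cv2.imread("pics/scene0.png")[130:360,230:410]
cv2.imwrite("pics/c2.png",cv2.resize(b,None,fx=2.6,fy=2.6,interpolation=cv2.INTER_CUBIC))
```

```text
(no output)
```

View pics/c1.png

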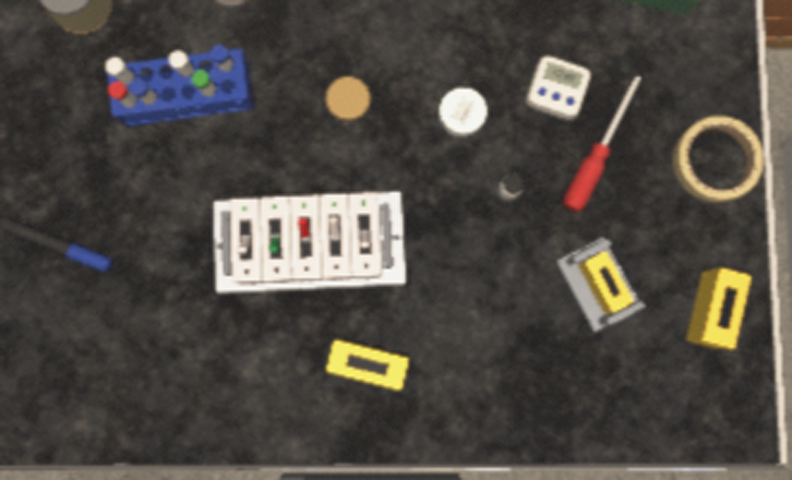

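View pics/c2.png

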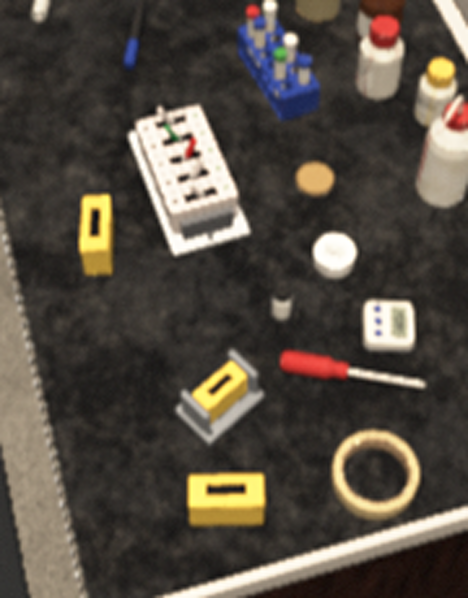

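The top crop shows three yellow hoods, given here as full-image pixels. One is in the stand at (402,227), one is loose at (303,262), and a larger one is loose at (452,238). I choose the one in the stand. From left to right the modules are white off, green (off), red (on), white on, white off.

```bash
cat > h.py <<'E'
from station import manip, claw, kin, sensors, optics
import cv2,numpy as np
from scipy.spatial.transform import Rotation as R
def ray(cam,uv,z,pose=None):
    c=optics.calibration(cam)
    if cam=="wrist":
        s=pose; T=np.eye(4);T[:3,:3]=R.from_quat(s["tcp_rot"]).as_matrix();T[:3,3]=s["position"]
        M=T@c["hand_eye"];o=M[:3,3];A=M[:3,:3]
    else: o=c["origin"];A=R.from_quat(c["orientation"]).as_matrix()
    d=A@np.linalg.solve(c["mtx"],[uv[0],uv[1],1.]); return o+d*(z-o[2])/d[2]
def proj(cam,P,pose=None):
    c=optics.calibration(cam)
    if cam=="wrist":
        s=pose; T=np.eye(4);T[:3,:3]=R.from_quat(s["tcp_rot"]).as_matrix();T[:3,3]=s["position"]
        M=T@c["hand_eye"];o=M[:3,3];A=M[:3,:3]
    else: o=c["origin"];A=R.from_quat(c["orientation"]).as_matrix()
    p=(np.atleast_2d(P)-o)@A; return (p[:,:2]/p[:,2:])@c["mtx"][:2,:2].T+c["mtx"][:2,2]
def q(yaw): # tool down; tool x axis at angle yaw in world, tool y = yaw-90deg
    return (R.from_euler('z',yaw)*R.from_euler('x',np.pi)).as_quat()
def snap(name,f=None):
    s=sensors.read_state(); im=optics.snapshot(name)
    if f: cv2.imwrite(f"pics/{f}.png",im[:,:,::-1])
    return s,im
E
python3 - <<'E'
from h import *
f=lambda u,v:(150+u/2.4,110+v/2.4)
for n,uv,z in [("pl",(214,200),.008),("pl",(402,192),.008),("pl",(406,284),.008),("pl",(216,292),.008),("green",(274,204),.058),("green",(278,270),.058),("red",(304,204),.058),("red",(309,268),.058),
 ("hood",(581,258),.054),("hood",(608,250),.054),("hood",(635,304),.054),("hood",(612,313),.054),("vial",(511,186),.03),("loose",(368,365),.04),("big",(725,308),.04),("sd",(573,205),.01),("edge",(480,467),0),("free",(500,330),0)]:
    print(n,ray("top",f(*uv),z).round(4))
s=sensors.read_state();print(R.from_quat(s["tcp_rot"]).as_matrix().round(2))
for y in(-.5,0,.5,1,1.57,-1.57,3.1): print(y,kin.ik([.42,.1,.3],q(y)), kin.ik([.38,-.2,.25],q(y)))
E
```

```text
pl [0.5934 0.1627 0.008 ]
pl [ 0.6027 -0.0505  0.008 ]
pl [ 0.4981 -0.0548  0.008 ]
pl [0.4893 0.158  0.008 ]
green [0.5818 0.0887 0.058 ]
green [0.5105 0.0833 0.058 ]
red [0.5818 0.0563 0.058 ]
red [0.5126 0.0502 0.058 ]
hood [ 0.5236 -0.2429  0.054 ]
hood [ 0.5323 -0.2724  0.054 ]
hood [ 0.4741 -0.2997  0.054 ]
hood [ 0.4645 -0.2746  0.054 ]
vial [ 0.6061 -0.1718  0.03  ]
loose [ 0.4094 -0.013   0.04  ]
big [ 0.4701 -0.4016  0.04  ]
sd [ 0.5875 -0.2447  0.01  ]
edge [ 0.2967 -0.1362  0.    ]
free [ 0.4468 -0.1607  0.    ]
[[-0.97  0.25 -0.  ]
 [ 0.25  0.97 -0.  ]
 [ 0.   -0.   -1.  ]]
-0.5 [ 5.06684932e-02 -2.92447823e-01  1.92768652e+00 -4.44089210e-16
  1.50635396e+00  2.12146482e+00] [-6.68554057e-01 -2.70293212e-01  2.00316503e+00 -4.44089210e-16
  1.40872083e+00  1.40224227e+00]
0 [ 5.06684932e-02 -2.92447823e-01  1.92768652e+00 -4.44089210e-16
  1.50635396e+00  1.62146482e+00] [-6.68554057e-01 -2.70293212e-01  2.00316503e+00 -4.44089210e-16
  1.40872083e+00  9.02242270e-01]
0.5 [ 5.06684932e-02 -2.92447823e-01  1.92768652e+00 -4.44089210e-16
  1.50635396e+00  1.12146482e+00] [-6.68554057e-01 -2.70293212e-01  2.00316503e+00 -4.44089210e-16
  1.40872083e+00  4.02242270e-01]
1 [ 5.06684932e-02 -2.92447823e-01  1.92768652e+00 -4.44089210e-16
  1.50635396e+00  6.21464820e-01] [-0.66855406 -0.27029321  2.00316503  0.          1.40872083 -0.09775773]
1.57 [ 5.06684932e-02 -2.92447823e-01  1.92768652e+00 -4.44089210e-16
  1.50635396e+00  5.14648200e-02] [-0.66855406 -0.27029321  2.00316503  0.          1.40872083 -0.66775773]
-1.57 None [-6.68554057e-01 -2.70293212e-01  2.00316503e+00 -4.44089210e-16
  1.40872083e+00  2.47224227e+00]
3.1 [ 0.05066849 -0.29244782  1.92768652  0.          1.50635396 -1.47853518] [-0.66855406 -0.27029321  2.00316503  0.          1.40872083 -2.19775773]
```

Run:
```python
from h import *
Q=q(np.pi/2+.042)
manip.move_pose([.546,.07,.21],Q); claw.move_gripper(0)
s,im=snap("wrist")
cv2.imwrite("pics/w1.png",cv2.resize(im[:,:,::-1],(800,500),interpolation=cv2.INTER_CUBIC))
np.save("w1.npy",np.r_[s["position"],s["tcp_rot"]]); print(s["clock"],s["position"])
for n in("module_green","module_red","bank"):
  print(n,[(d["uv"],d["confidence"],ray("wrist",d["uv"],.008,s).round(4)) for d in optics.landmark_of(n,"wrist")[:3]])
# model projection
c=np.array([.546,.054]);th=.042;X=np.array([np.cos(th),np.sin(th)]);Y=np.array([-X[1],X[0]])
P=[np.r_[c+a*X+b*Y,z] for a,b,z in[(.052,.106,.008),(.052,-.106,.008),(-.052,-.106,.008),(-.052,.106,.008),(.045,.08,.058),(.045,-.08,.058),(-.045,-.08,.058),(-.045,.08,.058)]]
print((proj("wrist",P,s)*1.25).round(0).tolist())
```

```text
5.0917 [0.54599212 0.07000996 0.20999944]
module_green [([322.9, 166.3], 0.61, array([0.5457, 0.0852, 0.008 ]))]
module_red [([321.8, 192.5], 0.58, array([0.5457, 0.0528, 0.008 ]))]
bank []
[[461.0, 125.0], [452.0, 336.0], [354.0, 336.0], [344.0, 125.0], [461.0, 158.0], [452.0, 339.0], [353.0, 339.0], [345.0, 158.0]]
```

View pics/w1.png

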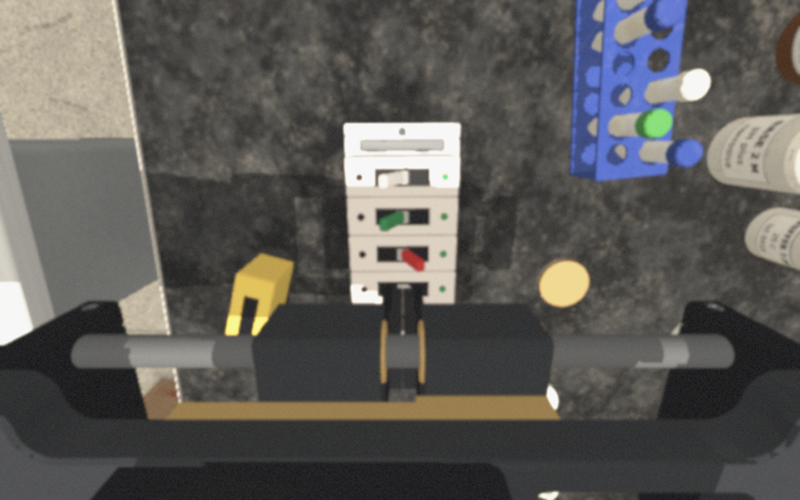

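The wrist view shows green leaning left (robot side) at (390,220) and red leaning right at (412,258). The plate corners land on the model's prediction, so I'm flipping now.

```bash
cat > flip.py <<'E'
from h import *
th=.042;X=np.array([np.cos(th),np.sin(th)]);Q=q(np.pi/2+th)
def flip(c,sg):
    c=np.array(c);at=lambda a,z:np.r_[c+sg*a*X,z]
    manip.move_pose(at(-.052,.16),Q); manip.line_to(at(-.052,.097),velocity=.15)
    manip.line_to(at(-.040,.097),velocity=.1)
    f0=sensors.read_state()["force"][:2]@X
    manip.line_to(at(-.020,.097),velocity=.08); a=-.020
    while a<-.002:
        f=sg*(sensors.read_state()["force"][:2]@X-f0); print(round(a,4),round(f,1),end="; ")
        if f<-16: break
        a+=.0015; manip.line_to(at(a,.097),velocity=.05); 
    manip.line_to(at(-.045,.097),velocity=.15); manip.line_to(at(-.045,.16),velocity=.2)
    print(sensors.read_state()["clock"])
E
python3 - <<'E'
from flip import *
flip([.5446,.0855],1); flip([.5457,.0535],-1)
manip.move_pose([.546,.0,.21],Q)
s,im=snap("wrist"); P=proj("wrist",[.5457,.0535,.06],s)[0]; print(P)
u,v=P.astype(int); v=max(v,80)
cv2.imwrite("pics/w2.png",cv2.resize(im[v-80:v+80,u-100:u+100,::-1],None,fx=3,fy=3,interpolation=cv2.INTER_CUBIC))
E
```

```text
-0.02 -0.7; -0.0185 -0.2; -0.017 -0.6; -0.0155 -1.8; -0.014 -0.3; -0.0125 -0.7; -0.011 -1.5; -0.0095 -1.9; -0.008 -1.9; -0.0065 -2.2; -0.005 -1.7; -0.0035 -3.0; -0.002 -8.5; 11.0917
-0.02 0.5; -0.0185 -1.1; -0.017 -2.4; -0.0155 -1.8; -0.014 -1.4; -0.0125 -3.1; -0.011 -2.4; -0.0095 -2.0; -0.008 -1.8; -0.0065 -3.0; -0.005 -5.7; -0.0035 -8.3; -0.002 -9.9; 16.9833
[325.82958216 137.50022017]
```

View pics/w2.png

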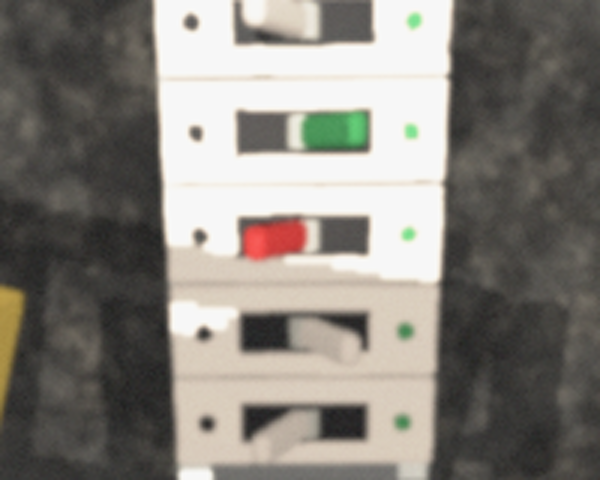

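Green is now on, leaning right at (335,130), and red is off, leaning left at (275,240). The white toggles haven't moved. I'll give green one firm extra push, then look at the hood from above.

Run:
```python
from flip import *
c=np.array([.5446,.0855]);at=lambda a,z:np.r_[c+a*X,z]
manip.move_pose(at(-.022,.15),Q); manip.line_to(at(-.022,.097),velocity=.2)
f0=sensors.read_state()["force"][:2]@X
for a in(-.003,-.0015,0,.001):
    manip.line_to(at(a,.097),velocity=.06); f=sensors.read_state()["force"][:2]@X-f0; print(a,f)
    if f<-11: break
manip.line_to(at(-.022,.097),velocity=.2); manip.line_to(at(-.022,.16),velocity=.25)
psi=.47
manip.move_pose([.4986-.02*np.cos(psi),-.2724-.02*np.sin(psi),.19],q(psi)); claw.move_gripper(1)
s,im=snap("wrist"); print(s["clock"])
print([(d["uv"],ray("wrist",d["uv"],.010,s).round(4),d["confidence"]) for d in optics.landmark_of("hood","wrist")])
P=[]
for a,b in((1,1),(1,-1),(-1,-1),(-1,1)):
    d=R.from_euler('z',psi).apply([a*.031,b*.013,0]); P.append([.4986+d[0],-.2724+d[1],.054])
P=proj("wrist",P,s); print((P*1.25).round(0).tolist())
cv2.imwrite("pics/w3.png",cv2.resize(im[:,:,::-1],(800,500),interpolation=cv2.INTER_CUBIC)); np.savez("w3",**s)
```

```text
-0.003 -6.696144814842059
-0.0015 -11.904776359480094
22.6667
[([321.4, 165.7], array([ 0.4973, -0.272 ,  0.01  ]), 0.81), ([401.9, 231.6], array([ 0.4699, -0.3933,  0.01  ]), 0.81), ([73.0, 130.2], array([ 0.4111, -0.0174,  0.01  ]), 0.64)]
[[385.0, 176.0], [420.0, 176.0], [419.0, 255.0], [387.0, 255.0]]
```

View pics/w3.png

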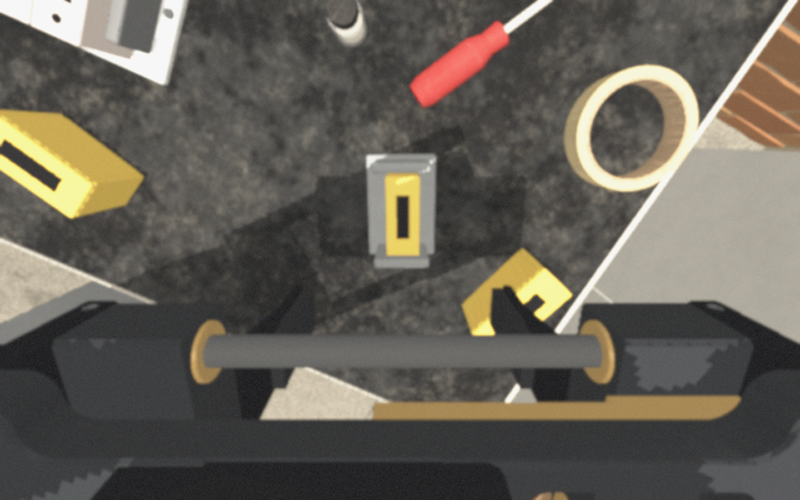

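The hood in the stand is at (403,215), within 1–2 px of the prediction. The vial, tape ring and loose hoods are clear of it. I'll take it by its sides with the gripper partly open, because the big hood is nearby.

Run:
```python
from h import *
psi=.47;c=np.array([.4982,-.2722])
claw.move_gripper(.62)
manip.move_pose([*c,.12],q(psi)); manip.line_to([*c,.047],velocity=.12)
claw.move_gripper(0)
s=sensors.read_state();print(s["finger_gap"],s["grasp_force"],s["force"])
manip.line_to([*c,.125],velocity=.12)
manip.line_to([.43,-.16,.125],velocity=.15)
s,im=snap("top");print(s["finger_gap"],s["grasp_force"],s["force"])
manip.line_to([.43,-.16,.050],velocity=.12)
manip.line_to([.43,-.16,.0375],velocity=.03)
s=sensors.read_state();print(s["force"],s["position"])
claw.move_gripper(.62)
manip.line_to([.43,-.16,.14],velocity=.15)
# look from behind
o=np.array([.43,-.16])-.03*np.array([np.cos(psi),np.sin(psi)])
manip.move_pose([*o,.17],q(psi))
s,im=snap("wrist"); print(s["clock"])
print([(d["uv"],ray("wrist",d["uv"],0,s).round(4),d["confidence"]) for d in optics.landmark_of("hood","wrist")])
P=[]
for z in(.044,0):
 for a,b in((1,1),(1,-1),(-1,-1),(-1,1)):
  d=R.from_euler('z',psi).apply([a*.031,b*.013,0]); P.append([.43+d[0],-.16+d[1],z])
P=proj("wrist",P,s).round(0).astype(int); print(P.tolist())
im=im[:,:,::-1].copy()
for p in P: cv2.circle(im,tuple(int(t) for t in p),1,(255,0,255),-1)
u,v=P[:4].mean(0).astype(int);v=max(v,80)
cv2.imwrite("pics/w4.png",cv2.resize(im[v-80:v+80,u-100:u+100],None,fx=3,fy=3,interpolation=cv2.INTER_CUBIC))
```

```text
0.29652557304454696 30.00029593706131 [-0.01952223  0.93713692  1.78470987]
0.29864365032038653 29.999846946448088 [-0.65715839 -0.70895277 -0.74440877]
[ 0.22836543  0.26839041 -1.11296944] [ 0.42989871 -0.15992887  0.0373255 ]
30.5
[([181.6, 110.3], array([ 0.408 , -0.0111,  0.    ]), 0.88), ([523.8, 220.0], array([ 0.4694, -0.3969,  0.    ]), 0.83), ([322.3, 157.6], array([ 0.4295, -0.1605,  0.    ]), 0.74)]
[[307, 130], [337, 130], [336, 197], [309, 197], [309, 127], [335, 127], [334, 185], [310, 185]]
```

View pics/w4.png

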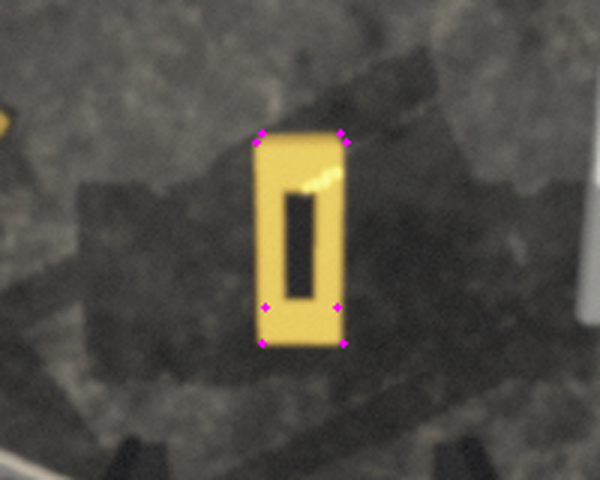

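The hood stands upright on the mat exactly where predicted, with its corners on the markers. Next I'll take it by its ends and carry it over red.

Run:
```python
from h import *
c=[.43,-.16];Q1=q(.47+np.pi/2);Q2=q(.042+np.pi/2);r=[.5465,.0535]
claw.move_gripper(1)
manip.move_pose([*c,.14],Q1); manip.line_to([*c,.037],velocity=.12)
claw.move_gripper(0)
s=sensors.read_state();print(s["finger_gap"],s["grasp_force"],s["force"])
manip.line_to([*c,.17],velocity=.15)
manip.line_to([*r,.17],Q2,velocity=.15)
manip.pause(.2)
s,im=snap("wrist","w5");print(s["clock"],s["finger_gap"],s["position"])
X=np.array([np.cos(.042),np.sin(.042)]);Y=np.array([-X[1],X[0]])
im=im[:,:,::-1].copy()
for a,b in((1,1),(1,-1),(-1,-1),(-1,1)):
    for p in ([*(np.array(r)+a*.031*X+b*.013*Y),.17-.037+.044],[*(np.array(r)+a*.045*X+b*.0155*Y),.058]):
        u=proj("wrist",p,s)[0]; cv2.circle(im,tuple(int(round(t)) for t in u),1,(255,0,255),-1); print(u.round(0))
cv2.imwrite("pics/w5.png",cv2.resize(im[60:300,160:480],(800,600),interpolation=cv2.INTER_CUBIC))
```

```text
0.7095688021670965 30.00031870789826 [-1.08374825  1.22676513  2.94330487]
37.3833 0.7139839498662612 [0.54642065 0.05312019 0.17007953]
[387. 249.]
[374. 185.]
[383. 294.]
[372. 217.]
[265. 294.]
[274. 217.]
[262. 250.]
[272. 185.]
```

View pics/w5.png

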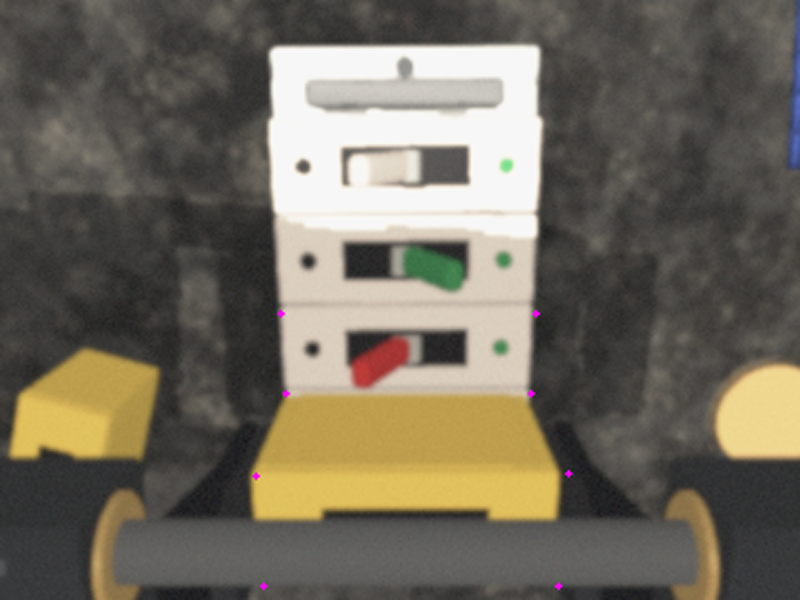

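The red toggle at (380,360) is in line with the gripped hood at (405,490), and the hood is level. The module edges sit a few pixels off my prediction, so I'll recompute from this view.

Run:
```python
from h import *
s=sensors.read_state();f=lambda u,v:(160+u/2.5,60+v/2.5)
X=np.array([np.cos(.042),np.sin(.042)]);Y=np.array([-X[1],X[0]])
for n,uv,z in[("plTL",(270,46),.008),("plTR",(540,45),.008),("m5/g L",(274,213),.058),("m5/g R",(538,213),.058),("g/r L",(280,304),.058),("g/r R",(535,304),.058),("r/w L",(285,389),.058),("r/w R",(531,389),.058),("hoodL",(253,470),.177),("hoodR",(560,470),.177)]:
    p=ray("wrist",f(*uv),z,s); d=p[:2]-[.5465,.0535]; print(n,p.round(4),(d@X).round(4),(d@Y).round(4))
```

```text
plTL [0.4893 0.1593 0.008 ] -0.0527 0.1081
plTR [0.593  0.1639 0.008 ] 0.0511 0.1084
m5/g L [0.4988 0.1019 0.058 ] -0.0456 0.0504
m5/g R [0.5889 0.1056 0.058 ] 0.0445 0.0503
g/r L [0.5006 0.07   0.058 ] -0.0452 0.0184
g/r R [0.5909 0.0737 0.058 ] 0.0452 0.0183
r/w L [0.5021 0.0379 0.058 ] -0.045 -0.0137
r/w R [0.5924 0.0416 0.058 ] 0.0454 -0.0138
hoodL [0.5147 0.0661 0.177 ] -0.0313 0.0139
hoodR [0.5756 0.0686 0.177 ] 0.0297 0.0138
```

Run:
```python
from h import *
X=np.array([np.cos(.042),np.sin(.042)]);Y=np.array([-X[1],X[0]])
r=np.array([.5465,.0535])+.0006*X+.0016*Y
manip.line_to([*r,.14],velocity=.08); manip.line_to([*r,.101],velocity=.06)
f0=sensors.read_state()["force"]; z=.101
while z>.091:
    z-=.001; manip.line_to([*r,z],velocity=.03)
    s=sensors.read_state(); f=s["force"]-f0; print(round(z,4),s["position"].round(4),f.round(1))
    if f[2]>5: break
claw.move_gripper(1)
manip.line_to([*r,.17],velocity=.15)
manip.move_pose([r[0],r[1]-.07,.22],q(.042+np.pi/2))
s,im=snap("wrist"); print(s["clock"])
im=im[:,:,::-1].copy()
c=np.array([.5465,.0535])+.0016*Y
print([(d["uv"],ray("wrist",d["uv"],.058,s).round(4),d["confidence"]) for d in optics.landmark_of("hood","wrist")])
u,v=proj("wrist",[*c,.058],s)[0].astype(int);v=max(v,75)
cv2.imwrite("pics/w6.png",cv2.resize(im[v-75:v+75,u-100:u+100],(800,600),interpolation=cv2.INTER_CUBIC)); print(u,v)
```

```text
0.1 [0.5473 0.0551 0.1003] [-1.2  0.3 -0.7]
0.099 [0.547  0.0551 0.099 ] [ 0.1  0.3 -0.5]
0.098 [0.5469 0.0551 0.0979] [-0.   0.7 -0.7]
0.097 [0.547  0.0551 0.0969] [-1.4  0.4 -0.6]
0.096 [0.547  0.0551 0.0959] [ 0.   1.2 -0.3]
0.095 [0.5473 0.0551 0.0953] [-0.4  0.3  1.4]
0.094 [0.5473 0.0551 0.0953] [-4.2  1.4  9.9]
42.35
[([212.8, 168.4], array([0.4307, 0.0007, 0.058 ]), 0.83)]
325 119
```

View pics/w6.png

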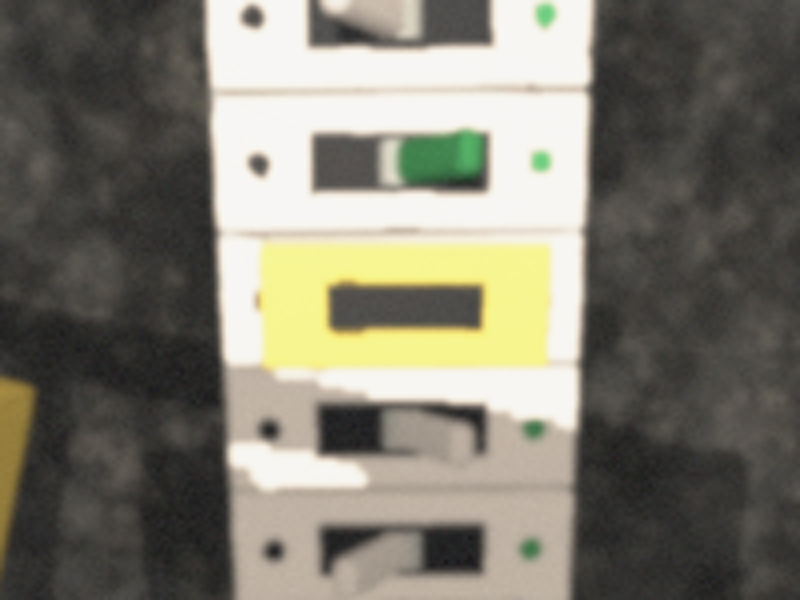

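The hood sits flat and square on the red module at (405,305). Contact came at the expected height. Green is on and the whites are unchanged, so I'm handing in.

```bash
python3 -c "
from station import manip
print(manip.sign_off())"
```

```text
the job is handed in; nothing more can be done
None
```

The job is handed in: green is on, red is off under the yellow hood sitting flat and square on its module, the white toggles are unmoved, and it took about 42 s.

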